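# Bring a lens out over the cross chart and hold the slide

## Robot

A 6-joint arm with a two-finger parallel gripper is mounted at the origin on the work surface. World frame = base frame: x ahead of the robot, y to its left, z up, the work surface at z = 0. Lengths are in m, angles in degrees, forces in N, time in s.
With the tool pointing down it reaches from about 0.35 to 0.95 m from the base axis. Payload 17.4 kg.
Tool frame: the origin (TCP) lies on the centre line of the jaws, within the pads' length; the fingertips stand 25 mm ahead of it and the grasp point (between the pads) lies 6 mm ahead of it (manip.nose_length is the distance from the TCP to the fingertips, in m); x points along the fingers, y is the direction in which the jaws open and shut, and the axes are right-handed (so a half turn about x gives the same grasp; the last joint's range is limited). The gripper opens to 93 mm and grips with 3 to 60 N. Pads are 15 mm wide; open, the fingers measure 128 mm over their backs; the gripper's body (75 mm by 188 mm) begins 65 mm behind the grasp point.
Start: joints at [72.147, 6.646, 82.598, -0, 90.757, -2.166], TCP at [0.183, 0.65, 0.244] pointing down, gripper open.
Joint ranges: [-162.19, 162.19], [-47.58, 125.68], [4.15, 143.07], [-65.23, 245.23], [0.69, 171.88], [-170.13, 170.13]. Speed limits (degrees/s): [108.29, 108.29, 127.2, 180, 180, 180].

## Interface

Orientations are given as [roll, pitch, yaw] about the fixed x, y, z axes, in that order (R = Rz(yaw) Ry(pitch) Rx(roll)).
In Python, from station import status, viewer, ticket, nets, manip gives the robot as it stands.
- The arm moves only by the shell command python3 -m handwheel 'ROWS' [FORCE]. ROWS is a JSON object of lists of equal length, an entry for each row: "slide": the shift along the tool's x, y, z in units of 100 mm (1.0 is 100 mm), a list of three; "rot": the turn, a rotation vector about the tool's x, y, z in units of pi rad (1.0 is pi rad), a list of three; "gripper": the gripper command: -1 is fully open, 1 is shut, values between are in proportion. A call has 1 to 8 rows; each row is the pose to reach, as a shift and turn from the pose measured when the call began, along the tool's axes at that moment, turning the shorter way round; what a row does not reach only later rows make up. A row lasts 1/10 s, in which the tool goes at most 50 mm and 8.59 degrees, less where a joint would pass 70% of its speed; a pose out of reach is approached as far as the arm can. A call with a number of a shift or a turn outside -1 to 1 is refused whole. A call with a gripper value outside its range is refused whole. The fingers move at their own pace and stop on an object; FORCE is the grip in N (left out, the last holds). Time passes only in rows, so rows that repeat a pose let the fingers close. It gives the time, the measured TCP pose, the force and the opening at its end, in the units of the state.
- status.state(): the state, without advancing time (a new reading comes with each control period).
- viewer.snapshot(name): name is "scene" or "side" or "wrist"; returns a dict with "pixels" (420x560x3 uint8, blue, green, red), "z_map" (420x560 float32, m along the optical axis (not along the pixel's ray), 0 where there is no reading), "fov_y" (degrees; the focal length in pixels is half the picture's height over the tangent of half this angle, whatever the lens; pixels are square), "cx", "cy" (the principal point, pixels), "R" (3x3) and "t" (3): a world point X has camera coordinates R X + t. Camera axes: x right, y down, z forward; pixel columns grow to the right and rows downward; lengths in m; the calibration is good to about 2 mm. A picture is of the moment at which its call begins.
- ticket.close_job(): hands the job in, once; it reports no verdict.
Trained networks look in the newest picture that a camera, given by its name, has taken for a name from the list of things; names that differ only in an ending like _2 or _b are one class to them, and where a whole thing is asked for, a point or a joint stands for the part that bears it (a point fixed in the world has none). Each returns a list of dicts, best first, with "conf" (0 to 1); they miss things now and then, are a little off and sometimes report something else, mostly with a low value. They report only what shows in the picture. A call takes as long as a camera call. They do not tell look-alikes from the thing itself.
- nets.search_frame(name, camera): "extent" ([left, top, right, bottom] in pixels, round what is visible of it).
The state is a dict: "time": time; "q": joint angles; "qvel": joint speeds; "tau": joint torques, N m; "position": TCP position; "eef_rot": TCP orientation; "force": force on the tool from outside, world axes, zero at the start; "torque": the same for the moment, N m; "width": finger opening in m.
Only numpy, scipy, OpenCV 4.12 (cv2) and the standard library are available. Lean on these libraries where they do the work, as an engineer would, in place of code of your own. Each camera call takes 0.05 s, during which the arm holds its last target.

## Task

Lower the brass carrier plate with its copper-ringed lens gently over the two pins of the pale slide on the mahogany box until it lies flush, and let go of it. Then take the slide by its dark batten and push it out over the cross chart until its black line is level with the end of the box; the lens outweighs it there, so keep it flat on the box, never let it tip, and finish still holding it. Leave everything else on the table where it is.

Things in the scene. Friction and masses are not known exactly. Their poses are not given: they have to be found in the camera images.
- carrier_grip (a point): Loose brass carrier plate, 66 (x) x 92 (y) x 5 mm, 0.3 kg. At its middle a copper ring (44 mm wide, 18 mm high) with a lens; against the ring two upright finger tabs, 4 mm thick, 24 mm wide (y), 18 mm high: grip 52 mm wide along x. Two 9.4 mm holes on its y axis, 36 mm either side of the middle. Point: middle, half-way up the tabs, 14 mm above the underside. z up. Same if turned half round.
- slide_seat (a point): Carrier seat: point on the slide's upper face midway between its two upright brass pins (7 mm thick, 14 mm high, tips tapered over the top 5 mm), 36 mm either side along y. Carrier flush: carrier_grip 14 mm above this point. The slide is a loose pale board, 76 (x) x 280 (y) x 12 mm, 0.2 kg, z up, its outer end 55 mm away to -y; it lies on the box between two 8 mm high guides with 2 mm play.
- slide_grip (a point): Dark wooden batten across the slide near its inner end, 50 mm long (x), 12 mm thick (y), 36 mm high with a round top: grip it 12 mm thick along y. Point: on its axis, 15 mm above the slide's upper face, 103 mm from slide_mark and 203 mm from slide_seat in the slide's +y. Axes of the slide.
- slide_mark (a point): Middle of the black line, 4 mm wide, inlaid across the slide's upper face, 155 mm from its outer end, 100 mm from slide_seat in the slide's +y. With the carrier on, the slide tips once it stands out more than about 90 mm unless held down at the batten's end. Axes of the slide.
- box_edge (a point): Fixed mahogany box, 150 (x) x 250 (y) x 90 mm high, brass flap on its -x side. Point: middle of the top edge of the end over which the slide is pushed out; the box's -y points outward, the way the slide goes. The slide's underside lies at this height; when it is out far enough, slide_mark is straight above this point, 12 mm up.
- chart_cross (a point): The middle of the black cross on a white card, in a flat fixed 110 x 110 x 4 mm frame on the table, 100 mm beyond box_edge: the lens ends over it.
- trial_frame: Bystander: horn-rimmed trial frame with two side arms, 140 mm wide (y), 130 mm deep (x), 48 mm high; origin on the table under its rims.
- tray: Bystander: round pewter tray, 134 mm across, 16 mm high; origin at the middle of its underside.
- lens_a: Bystander: loose copper-ringed lens in the tray, 38 mm across, 5 mm thick; origin at the middle of its underside.
- lens_b: Bystander: loose copper-ringed lens in the tray, 38 mm across, 5 mm thick; origin at the middle of its underside.
- lens_measure: Bystander: brass lens measure, a 54 mm dial lying face up, 15 mm high; origin at the middle of its underside.
- screwdriver: Bystander: screwdriver, 130 mm long, lying along its x axis.
- pliers: Bystander: steel spectacle pliers, 125 mm long, lying along its x axis, 11 mm high.
Not all that is in view belongs to the job. Of the things like the part that bears chart_cross, leave any that is purple or red; of the rest the larger one is meant.

How it is judged (in metres and radians):
On the way, in this order (a step that is already met when the one before it is completed fails the run):
1. the carrier lies flush on the slide over both pins and is let go (z of carrier_grip in the frame of slide_seat below 0.016 m and horizontal distance between carrier_grip and slide_seat below 0.004 m and angle between the y axis of carrier_grip and the y axis of slide_seat, either way round below 0.08 rad and angle between carrier_grip's own z axis and vertical below 0.06 rad and contact force between the fingers and carrier below 0.1 N), for 0.3 s.
2. the slide, held, is out to its line with the carrier still seated (z of carrier_grip in the frame of slide_seat below 0.016 m and horizontal distance between carrier_grip and slide_seat below 0.004 m and angle between the y axis of carrier_grip and the y axis of slide_seat, either way round below 0.08 rad and angle between carrier_grip's own z axis and vertical below 0.06 rad and y of slide_mark in the frame of box_edge between -0.005 and 0.005 m and z of slide_mark in the frame of box_edge between 0.009 and 0.015 m and angle between slide_mark's own z axis and vertical below 0.05 rad and contact force between the fingers and slide above 0.8 N), for 0.2 s.
At the end, for the whole second after the job is handed in: Slide flat on the box (3 mm, 0.05 rad), still, its line within 5 mm of the box's end, held by the fingers (over 0.8 N); carrier, not held, flush on it (2 mm high, 4 mm aside, 0.08 rad), its lens within 12 mm of the cross from above; nothing else moved over 15 mm (all of step 2 and contact force between the fingers and carrier below 0.1 N and linear speed of slide below 0.01 m/s and horizontal distance between carrier_grip and chart_cross below 0.012 m); the arm keeps its last pose, push and grip.
It fails at once if the slide tips (angle between slide_mark's own z axis and vertical above 0.14 rad).
It fails at once if the carrier is dropped (falls more than about 10 mm) (contact force between the fingers and carrier below 0.1 N and linear speed of carrier above 0.45 m/s).
It fails at once if a bystander is moved by more than 15 mm (distance of any of trial_frame, tray, lens_a, lens_b, lens_measure, screwdriver, pliers from where it was at the start of the episode above 0.015 m).
It also fails if it takes over 58 s, if anything falls off the work surface, if the arm or the gripper's body presses on something with over 40 N, if the wrist force passes 120 N, or if a joint passes its speed limit or range.

## Working session

There is one attempt and no reset: what is moved stays moved. The work goes in short steps, Python scripts to look and compute and a shell command to move; the robot and the scene stay as the last step left them, time stands still between calls to the robot, and variables do not carry over. Pictures are saved under pics/ and viewed, and the job is handed in when it is done.

```bash
ls; mkdir -p pics; cat > h.py <<'E'
import numpy as np, cv2
from station import status, viewer, ticket, nets, manip
def K(s):
    return 210/np.tan(np.radians(s['fov_y']/2))
def pts(s):
    z=s['z_map']; f=K(s); v,u=np.mgrid[0:z.shape[0],0:z.shape[1]]
    c=np.stack([(u-s['cx'])/f*z,(v-s['cy'])/f*z,z],-1)
    return (c-s['t'])@np.asarray(s['R'])
def proj(s,X):
    c=np.asarray(s['R'])@np.asarray(X)+s['t']; f=K(s)
    return c[0]/c[2]*f+s['cx'],c[1]/c[2]*f+s['cy']
def ray(s,u,v,z):
    R=np.asarray(s['R']);f=K(s);o=-R.T@s['t'];d=R.T@np.array([(u-s['cx'])/f,(v-s['cy'])/f,1]);return o+d*(z-o[2])/d[2]
E
python3 - <<'E'
from h import *
print(status.state())
for n in ("scene","side","wrist"):
    s=viewer.snapshot(n); cv2.imwrite(f'pics/{n}0.png',s['pixels']); np.save(f'{n}0.npy',s,allow_pickle=True)
    print(n,s['fov_y'],-np.asarray(s['R']).T@s['t'])
    for k in ("carrier_grip","slide_grip","slide_seat","chart_cross","box_edge","slide_mark"):
        print(k,[(np.round(d['extent']),round(d['conf'],2)) for d in nets.search_frame(k,n)])
E
```

```text
pics
{'time': 0.0, 'q': array([ 7.21459493e+01,  6.67254818e+00,  8.26348107e+01,  4.85803102e-04,
        9.07563594e+01, -2.16458237e+00]), 'qvel': array([-0.02179837,  0.0559817 , -0.06091196, -0.00239924, -0.08103345,
       -0.01472773]), 'tau': array([ 3.99402052e-03, -7.21267748e+01, -6.22608733e+01,  7.81217124e-02,
        2.38385290e-02, -8.46537569e-05]), 'position': array([0.18247554, 0.64968781, 0.24293385]), 'eef_rot': array([ -92.60137834,   89.93627984, -108.29084049]), 'force': array([-0.44501601, -0.39683071, -0.59406653]), 'torque': array([-0.00688147,  0.02353564, -0.01116768]), 'width': 0.09295811396075837}
scene 55.292713789198885 [0.99638786 0.58370581 0.96518794]
carrier_grip [(array([246., 156., 274., 183.]), 0.73), (array([200., 219., 250., 258.]), 0.3)]
slide_grip [(array([300., 203., 394., 282.]), 0.95)]
slide_seat [(array([298., 202., 398., 283.]), 0.78), (array([198., 221., 250., 261.]), 0.46)]
chart_cross [(array([258., 196., 302., 234.]), 0.89), (array([199., 173., 242., 199.]), 0.85), (array([300., 160., 333., 184.]), 0.65), (array([278., 134., 311., 159.]), 0.54)]
box_edge [(array([288., 198., 395., 303.]), 0.96)]
slide_mark [(array([297., 202., 396., 282.]), 0.88)]
side 54.555615416123544 [-0.03921717 -0.78829091  0.76704374]
carrier_grip [(array([305., 273., 344., 310.]), 0.92), (array([269., 175., 286., 190.]), 0.57)]
slide_grip [(array([184., 162., 267., 212.]), 0.83)]
slide_seat [(array([186., 160., 265., 208.]), 0.55)]
chart_cross [(array([258., 224., 308., 261.]), 0.9), (array([254., 316., 304., 356.]), 0.83), (array([333., 250., 393., 285.]), 0.77), (array([226., 278., 267., 308.]), 0.69)]
box_edge [(array([182., 170., 273., 242.]), 0.98)]
slide_mark [(array([185., 162., 262., 212.]), 0.72)]
wrist 62.281079512527555 [0.10611304 0.67126615 0.38460369]
carrier_grip []
slide_grip []
slide_seat []
chart_cross []
box_edge []
slide_mark []
```

View pics/scene0.png

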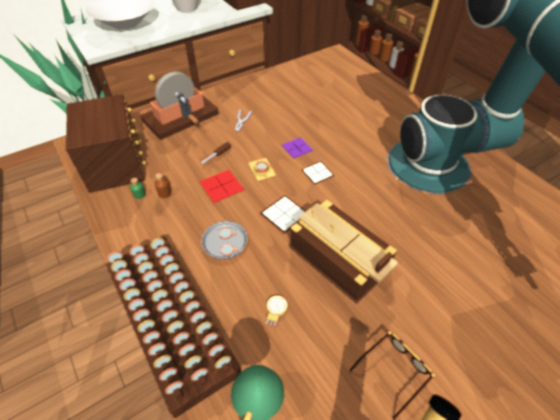

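View pics/side0.png

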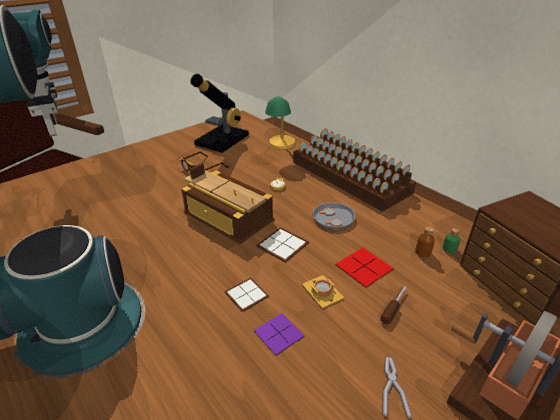

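View pics/wrist0.png

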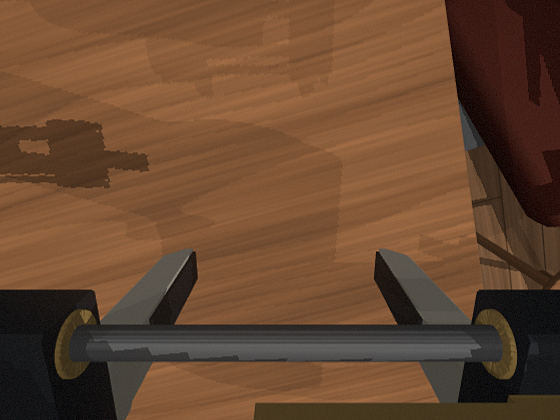

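The carrier is the brass plate with the ring at scene (262,169) and side (323,290). The candidates it could be confused with are the tray lenses at scene (225,240) and the lens measure at (277,308). The chart candidates in the scene view are white by the box (284,213), a smaller white (318,172), red (221,186) and purple (297,147), so I take the larger white one. Next I crop these and measure them.

```bash
python3 - <<'E'
from h import *
a=np.load('scene0.npy',allow_pickle=True).item(); b=np.load('side0.npy',allow_pickle=True).item()
c1=cv2.resize(a['pixels'][140:300,190:410],None,fx=3.5,fy=3.5,interpolation=cv2.INTER_CUBIC)
c2=cv2.resize(b['pixels'][150:320,170:410],None,fx=3.2,fy=3.2,interpolation=cv2.INTER_CUBIC)
cv2.imwrite('pics/c1.png',c1);cv2.imwrite('pics/c2.png',c2)
P=pts(a);Q=pts(b)
for n,(u,v) in dict(carrier=(262,169),chart=(284,213),small=(318,172),red=(221,186),batten=(383,257)).items(): print(n,P[v,u].round(4))
for n,(u,v) in dict(carrier=(323,290),chart=(283,243),small=(246,293)).items(): print(n,Q[v,u].round(4))
# clouds
for nm,W in(('scene',P),('side',Q)):
    z=W[...,2]
    m=(z>.085)&(z<.112)&(np.hypot(W[...,0]-P[247,343][0],W[...,1]-P[247,343][1])<.25)
    q=W[m]; print(nm,m.sum()); 
    print(cv2.minAreaRect(q[:,:2].astype(np.float32)), np.percentile(q[:,2],[5,25,50,75,95]))
    ca=W[169,262] if nm=='scene' else W[290,323]
    m=(z>.003)&(z<.04)&(np.hypot(W[...,0]-ca[0],W[...,1]-ca[1])<.075)
    q=W[m]; r=cv2.minAreaRect(q[:,:2].astype(np.float32));print(nm,'car',m.sum(),r,np.percentile(q[:,2],[5,25,50,75,95]))
E
```

```text
carrier [ 0.5143 -0.2759  0.0209]
chart [ 0.5524 -0.0825  0.0075]
small [ 0.3516 -0.1754  0.0025]
red [ 0.661  -0.2973  0.0027]
batten [0.4865 0.2597 0.1385]
carrier [ 0.5008 -0.3015  0.0147]
chart [ 0.5512 -0.0861  0.0034]
small [ 0.3527 -0.1761  0.0028]
scene 4466
((0.5066268444061279, 0.1458444446325302), (0.15302059054374695, 0.2808649241924286), 10.534727096557617) [0.08806809 0.09079114 0.09945326 0.10202242 0.10406886]
scene car 374 ((0.5128941535949707, -0.27674412727355957), (0.14159958064556122, 0.13277986645698547), 27.473012924194336) [0.00335226 0.00459791 0.00699648 0.01502275 0.02293477]
side 2415
((0.5042818188667297, 0.14547885954380035), (0.1556316763162613, 0.2812362611293793), 10.826812744140625) [0.08895189 0.09152484 0.10032165 0.1029762  0.10490314]
side car 789 ((0.5016546249389648, -0.30033016204833984), (0.13654212653636932, 0.13707582652568817), 13.545100212097168) [0.0034404  0.00517855 0.0067886  0.01581341 0.02381926]
```

View pics/c1.png

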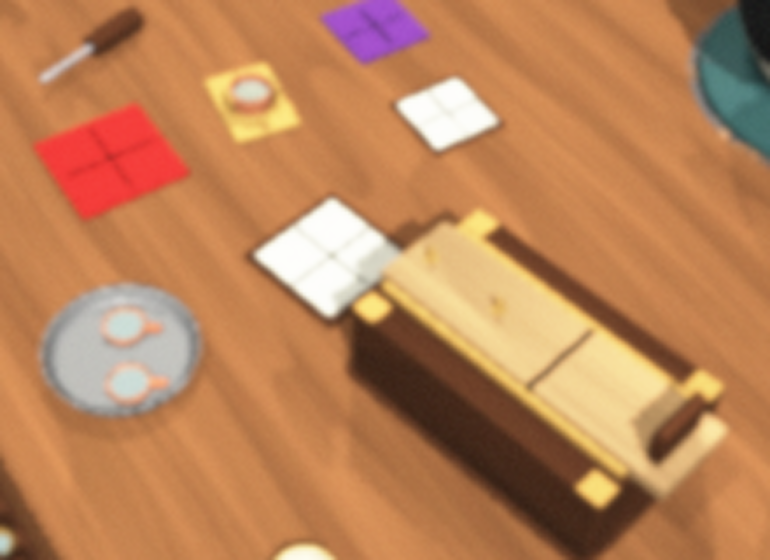

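View pics/c2.png

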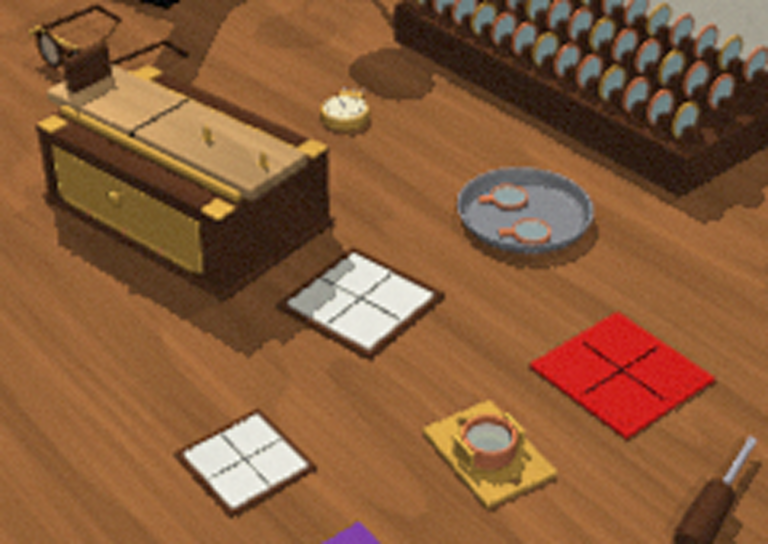

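The crops show the carrier with its ring and tabs in c2 at (488,442). The larger white chart sits at c2 (362,298), just off the box end, and the pins are at c2 (208,137) and (265,160). The slide's outer end is toward the chart, so the choice holds. Next I write a planner helper that prints the rows to go.

```bash
cat >> h.py <<'E'
from scipy.spatial.transform import Rotation as Ro
def cur():
    s=status.state(); return np.array(s['position']),Ro.from_euler('xyz',s['eef_rot'],degrees=True)
def plan(p,jaw):
    """TCP pos p; jaw = world heading of tool y in deg (mod 180), x down"""
    q,R=cur(); best=None
    for a in (jaw,jaw+180):
        a=np.radians(a); y=np.array([np.cos(a),np.sin(a),0]); x=np.array([0,0,-1.]); T=Ro.from_matrix(np.stack([x,y,np.cross(x,y)],1))
        r=(R.inv()*T).as_rotvec()/np.pi
        if best is None or np.linalg.norm(r)<np.linalg.norm(best): best=r
    s=R.inv().apply(np.asarray(p)-q)*10
    print('slide',s.round(3),'rot',best.round(4))
E
python3 - <<'E'
from h import *
q,R=cur(); print(R.as_matrix().round(3)); print('q6',status.state()['q'])
plan([.42,.2,.32],100.6)
plan([.49,-.2,.3],20)
E
```

```text
[[ 0.     0.27   0.963]
 [ 0.     0.963 -0.27 ]
 [-1.     0.    -0.   ]]
q6 [ 7.21471238e+01  6.64566242e+00  8.25970769e+01  3.84005109e-04
  9.07552650e+01 -2.16728755e+00]
slide [-0.764 -3.689  3.503] rot [-0.146  0.    -0.   ]
slide [-0.564 -7.351  5.258] rot [ 0.3017 -0.     -0.    ]
```

```bash
python3 - <<'E'
from h import *
w=np.load('wrist0.npy',allow_pickle=True).item(); print(np.asarray(w['R']).round(3)); q,R=cur(); print(R.inv().apply(-np.asarray(w['R']).T@w['t']-q))
plan([.49,.24,.32],10.6)
E
python3 -m handwheel '{"slide":[[-0.2,-0.4,0.3],[-0.4,-0.7,0.6],[-0.6,-1,0.8],[-0.6,-1,0.9]],"rot":[[0,0,0],[0,0,0],[0,0,0],[0,0,0]],"gripper":[-1,-1,-1,-1]}'
python3 -m handwheel '{"slide":[[-0.1,-0.4,0.4],[-0.15,-0.8,0.8],[-0.15,-1,1],[-0.15,-1,1]],"rot":[[0.04,0,0],[0.08,0,0],[0.12,0,0],[0.16,0,0]],"gripper":[-1,-1,-1,-1]}'
python3 - <<'E'
from h import *
print(cur()[0]);plan([.49,.24,.32],10.6)
E
```

```text
[[ 0.27   0.963  0.   ]
 [ 0.924 -0.259  0.283]
 [ 0.272 -0.076 -0.959]]
[-1.40943868e-01 -5.21823265e-05 -7.93471106e-02]
slide [-0.764 -3.115  4.068] rot [ 0.354 -0.    -0.   ]
time: 1.45
position: [0.2431, 0.5271, 0.3079]
eef_rot: [75.1, 89.7, 59.3]
force: [-0.9, -0.2, -0.4]
width: 0.0931
time: 1.85
position: [0.3141, 0.4007, 0.3231]
eef_rot: [95.3, 89.6, 50.2]
force: [-0.2, 1.5, -0.6]
width: 0.093
[0.31412786 0.40067603 0.32311019]
slide [0.03 0.11 2.38] rot [ 0.1907 -0.0008 -0.002 ]
```

```bash

python3 -m handwheel '{"slide":[[0,0,0.5],[0,0,1],[0,0,1],[0,0,1]],"rot":[[0.04,0,0],[0.09,0,0],[0.13,0,0],[0.17,0,0]],"gripper":[-1,-1,-1,-1]}'
python3 - <<'E'
from h import *
print(cur()[0]);plan([.49,.23,.33],10.6)
E
```

```text
time: 2.25
position: [0.386, 0.3289, 0.3225]
eef_rot: [127.1, 89.7, 51.0]
force: [-0.2, -0.5, 0.0]
width: 0.093
[0.38599015 0.32894908 0.32251845]
slide [-0.076  0.773  1.21 ] rot [ 0.0182 -0.0012 -0.0015]
```

```bash

python3 -m handwheel '{"slide":[[0,0.3,0.4],[-0.08,0.6,0.8],[-0.08,0.78,1],[-0.08,0.78,1],[-0.08,0.78,1],[-0.08,0.78,1]],"rot":[[0.018,0,0],[0.018,0,0],[0.018,0,0],[0.018,0,0],[0.018,0,0],[0.018,0,0]],"gripper":[-1,-1,-1,-1,-1,-1]}'
python3 - <<'E'
from h import *
s=viewer.snapshot('wrist'); np.save('w1.npy',s,allow_pickle=True); cv2.imwrite('pics/w1.png',s['pixels'])
E
```

```text
time: 2.85
position: [0.4852, 0.2512, 0.3303]
eef_rot: [134.2, 89.7, 54.9]
force: [0.2, 0.4, -0.7]
width: 0.0931
```

View pics/w1.png

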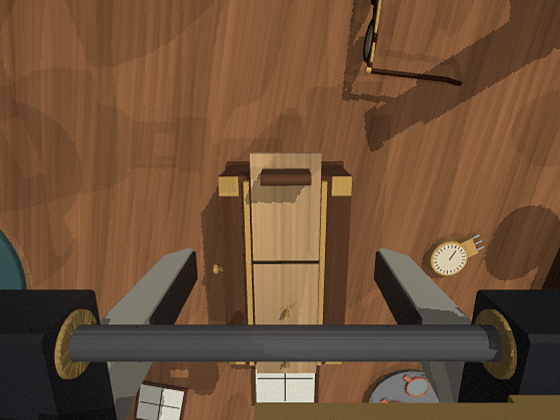

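The wrist view shows the slide from (251,155) to (321,360), the batten at (286,178), the black line at (286,262), and one pin at (286,312) partly behind the bar. I measure these now.

```bash
python3 - <<'E'
from h import *
s=np.load('w1.npy',allow_pickle=True).item(); P=pts(s); z=P[...,2]; im=s['pixels'].astype(int)
for (u,v) in [(286,220),(270,240),(300,290),(229,186),(342,186),(286,178),(235,280),(247,280),(324,280),(286,385)]: print((u,v),P[v,u].round(4),im[v,u])
m=(abs(z-.102)<.0035)&(np.arange(420)[:,None]<320)&(im[...,2]>110)
m[:, :240]=0;m[:,335:]=0
m=cv2.morphologyEx(m.astype(np.uint8),cv2.MORPH_OPEN,np.ones((3,3)))>0
cv2.imwrite('pics/m1.png',np.where(m[...,None],s['pixels'],s['pixels']//4))
# edges by row
L=[];Rr=[]
for v in range(185,315,3):
    u=np.where(m[v])[0]
    if len(u)<50: continue
    L.append(ray(s,u[0]-.5,v,.102)[:2]);Rr.append(ray(s,u[-1]+.5,v,.102)[:2])
L=np.array(L);Rr=np.array(Rr)
for e in(L,Rr):
    vx,vy,x0,y0=cv2.fitLine(e.astype(np.float32),cv2.DIST_HUBER,0,.01,.01).ravel(); print('edge dir',np.degrees(np.arctan2(-vx,vy))%180,x0,y0)
print('width',np.median(np.linalg.norm(L-Rr,axis=1)))
# black line
g=s['pixels'].sum(2)
c=[]
for u in range(258,317,2):
    col=g[250:275,u].astype(float);w=np.clip(np.median(col)-40-col,0,None); 
    if w.sum()>0: c.append(ray(s,u,250+(w*np.arange(25)).sum()/w.sum(),.102)[:2])
c=np.array(c); vx,vy,x0,y0=cv2.fitLine(c.astype(np.float32),cv2.DIST_HUBER,0,.01,.01).ravel(); print('line',np.degrees(np.arctan2(vy,vx)),x0,y0,len(c))
E
```

```text
(286, 220) [0.494  0.2114 0.1017] [ 98 143 181]
(270, 240) [0.4806 0.1848 0.1021] [105 151 190]
(300, 290) [0.5267 0.1286 0.1015] [101 143 178]
(229, 186) [0.4246 0.2353 0.0901] [ 75 133 171]
(342, 186) [0.549  0.2587 0.0905] [ 81 148 185]
(286, 178) [0.4836 0.2651 0.1381] [ 43  62 101]
(235, 280) [0.4482 0.1207 0.0891] [32 54 86]
(247, 280) [0.4627 0.1281 0.0978] [ 88 159 203]
(324, 280) [0.5543 0.1413 0.0906] [44 65 91]
(286, 385) [ 0.5536 -0.0997  0.0029] [213 230 233]
edge dir 10.960403 0.4635591 0.1666607
edge dir 11.034027 0.53856856 0.17817709
width 0.07587772611838461
line 10.908532 0.5102918 0.16292354 30
```

View pics/m1.png

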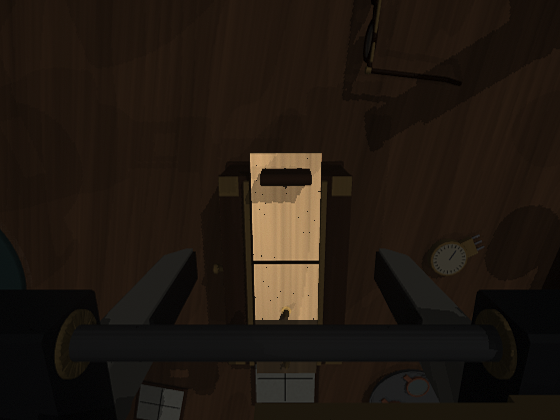

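```bash

python3 -m handwheel '{"slide":[[0,0,0.5],[0,0,1],[0,0,1],[0,0,1],[0,0,1]],"rot":[[0,0,0],[0,0,0],[0,0,0],[0,0,0],[0,0,0]],"gripper":[-1,-1,-1,-1,-1]}'
python3 - <<'E'
from h import *
s=viewer.snapshot('wrist'); np.save('w2.npy',s,allow_pickle=True); cv2.imwrite('pics/w2.png',s['pixels'])
P=pts(s)
for p in (-.036,.036):
    X=np.array([.5222,.0634])+p*np.array([-.19,.9818]); print([proj(s,[*X,h]) for h in(.102,.116)])
print(proj(s,[.4964,.0,.29]));plan([.51,-.18,.27],11)
E
```

```text
time: 3.4
position: [0.5032, 0.1541, 0.3302]
eef_rot: [132.6, 89.6, 53.3]
force: [-0.3, -0.1, 0.3]
width: 0.0929
[(np.float64(286.24821375065926), np.float64(290.6893664271664)), (np.float64(286.33956703609533), np.float64(296.80757844558593))]
[(np.float64(286.11145248351704), np.float64(233.5775625007515)), (np.float64(286.20278575275853), np.float64(237.9932857712369))]
(np.float64(233.7367948987106), np.float64(456.8185035621849))
slide [ 0.585 -0.562  3.298] rot [-0.0012 -0.0014 -0.0015]
```

View pics/w2.png

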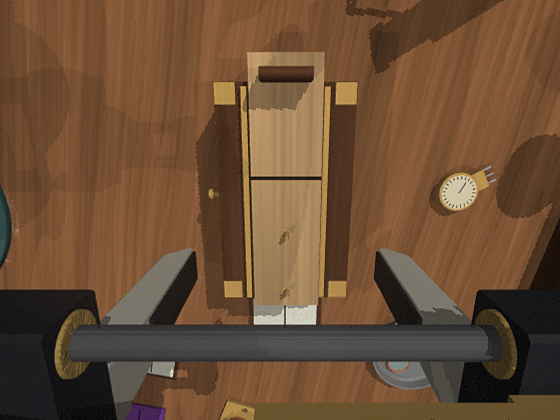

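The pins show at about (286,237) and (286,295), within about 2 px of the prediction. The next move goes to the carrier.

```bash

python3 -m handwheel '{"slide":[[0,-0.1,0.5],[0,-0.2,1],[0,-0.2,1],[0,-0.2,1]],"rot":[[0,0,0],[0,0,0],[0,0,0],[0,0,0]],"gripper":[-1,-1,-1,-1]}'
python3 -m handwheel '{"slide":[[0.1,-0.1,0.5],[0.2,-0.2,1],[0.3,-0.2,1],[0.3,-0.2,1]],"rot":[[0,0,0],[0,0,0],[0,0,0],[0,0,0]],"gripper":[-1,-1,-1,-1]}'
python3 -m handwheel '{"slide":[[0.1,-0.1,0.5],[0.2,-0.2,1],[0.3,-0.2,1],[0.3,-0.2,1],[0.3,-0.2,1]],"rot":[[0,0,0],[0,0,0],[0,0,0],[0,0,0],[0,0,0]],"gripper":[-1,-1,-1,-1,-1]}'
python3 - <<'E'
from h import *
s=viewer.snapshot('wrist'); np.save('w3.npy',s,allow_pickle=True); cv2.imwrite('pics/w3.png',s['pixels'])
print([ (np.round(d['extent'],1),d['conf']) for d in nets.search_frame('carrier_grip','wrist')])
E
```

```text
time: 3.85
position: [0.5023, 0.0525, 0.3297]
eef_rot: [133.2, 89.6, 54.0]
force: [-0.4, 0.4, -1.4]
width: 0.0929
time: 4.25
position: [0.5013, -0.0486, 0.2976]
eef_rot: [152.3, 89.6, 73.0]
force: [0.4, 0.5, 0.7]
width: 0.0931
time: 4.75
position: [0.5009, -0.1485, 0.2675]
eef_rot: [151.5, 89.6, 72.4]
force: [-0.5, -0.3, 0.3]
width: 0.093
[(array([233.7, 251. , 305.7, 324.5]), 0.77)]
```

View pics/w3.png

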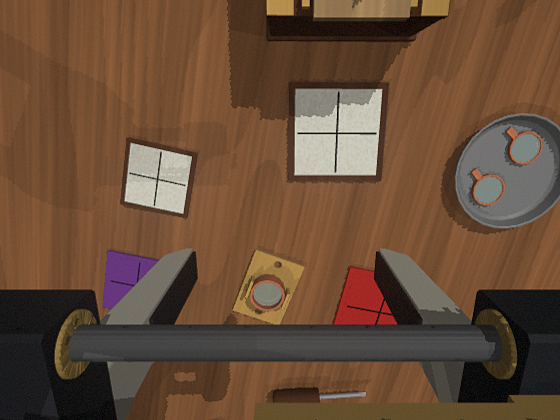

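```bash
python3 - <<'E'
from h import *
s=np.load('w3.npy',allow_pickle=True).item(); P=pts(s)
cv2.imwrite('pics/w3c.png',cv2.resize(s['pixels'][235:335,215:325],None,fx=6,fy=6,interpolation=cv2.INTER_CUBIC))
print('cross',ray(s,337,133,.004), 'ring',P[292,267],ray(s,267,292,.021))
E
```

```text
cross [ 0.54932782 -0.08555651  0.004     ] ring [ 0.50564623 -0.2935648   0.01522212] [ 0.50534723 -0.29031179  0.021     ]
```

View pics/w3c.png

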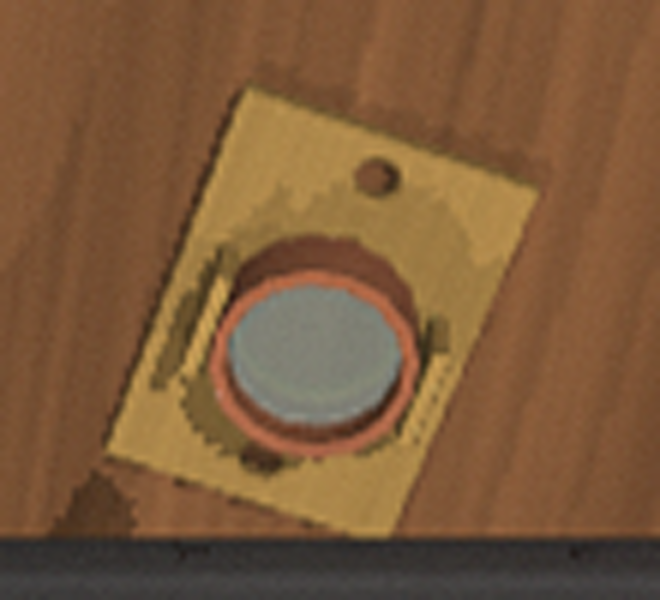

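```bash
python3 - <<'E'
from h import *
s=np.load('w3.npy',allow_pickle=True).item()
f=lambda u,v,z: ray(s,(u+.5)/6-.5+215,(v+.5)/6-.5+235,z)[:2]
TL,TR,BL,BR=[f(*c,.005) for c in((247,86),(540,187),(106,455),(395,540))]
print(np.linalg.norm(TL-TR),np.linalg.norm(TL-BL),np.linalg.norm(TR-BR),'ctr',(TL+TR+BL+BR)/4)
ang=lambda d:np.degrees(np.arctan2(d[1],d[0]))
print('x axis',ang(TR-TL),'y-90',ang(TL-BL)-90,ang(TR-BR)-90)
h=f(377,178,.005);print('hole',h)
a,b=f(208,325,.023),f(425,395,.023);print('tabs mid',(a+b)/2,ang(b-a),np.linalg.norm(a-b))
print('ring', f(315,362,.023))
E
```

```text
0.06557450007000123 0.09322874675413008 0.09118788517843615 ctr [ 0.50664129 -0.29374651]
x axis -9.705162318706646 y-90 -9.875544190863067 -8.990442146006899
hole [ 0.51228941 -0.25820515]
tabs mid [ 0.50640257 -0.29265922] -9.172743075977877 0.04758858857808702
ring [ 0.5060515  -0.29315347]
```

```bash
python3 - <<'E'
from h import *
plan([.5064,-.2932,.15],-9.5);plan([.5064,-.2932,.033],-9.5)
E
```

```text
slide [ 1.171 -0.224  1.436] rot [ 0.1132 -0.0019 -0.001 ]
slide [ 2.341 -0.228  1.442] rot [ 0.1132 -0.0019 -0.001 ]
```

```bash

python3 -m handwheel '{"slide":[[0.3,-0.05,0.4],[0.6,-0.1,0.8],[0.8,-0.15,1],[0.8,-0.15,1]],"rot":[[0.04,-0.001,0],[0.08,-0.001,-0.001],[0.1132,-0.002,-0.001],[0.1132,-0.002,-0.001]],"gripper":[-1,-1,-1,-1]}'
python3 - <<'E'
from h import *
plan([.5064,-.2932,.1],-9.5)
E
```

```text
time: 5.25
position: [0.5047, -0.2496, 0.1848]
eef_rot: [-99.9, 89.8, 160.4]
force: [-0.6, 0.4, -0.6]
width: 0.093
slide [0.847 0.093 0.427] rot [-0.0012 -0.0002  0.0012]
```

```bash

python3 -m handwheel '{"slide":[[0.3,0.09,0.3],[0.6,0.09,0.427],[0.85,0.09,0.427],[0.85,0.09,0.427],[0.85,0.09,0.427]],"rot":[[0,0,0],[-0.001,0,0.001],[-0.001,0,0.001],[-0.001,0,0.001],[-0.001,0,0.001]],"gripper":[-1,-1,-1,-1,-1]}'
python3 - <<'E'
from h import *
plan([.5064,-.2932,.034],-9.5)
s=viewer.snapshot('wrist'); cv2.imwrite('pics/w4.png',s['pixels'])
E
```

```text
time: 5.75
position: [0.507, -0.2922, 0.1015]
eef_rot: [123.7, 90.0, 24.3]
force: [-0.5, 0.3, 1.3]
width: 0.093
slide [ 0.675 -0.005  0.012] rot [ 0.0006 -0.0001 -0.0002]
```

View pics/w4.png

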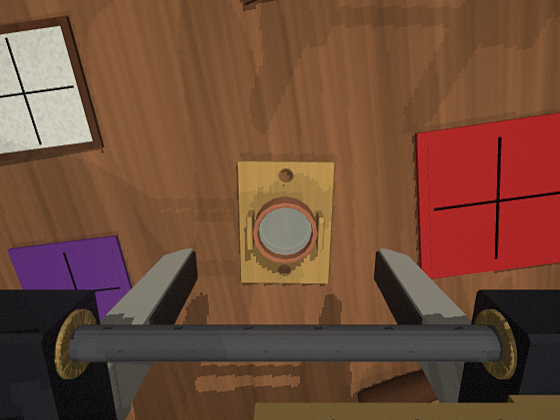

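The carrier is square and centred between the fingers: ring at (285,231), fingers at 195 and 375. I descend.

```bash

python3 -m handwheel '{"slide":[[0.3,0,0.01],[0.5,0,0.01],[0.62,0,0.01],[0.675,0,0.012],[0.675,0,0.012],[0.675,0,0.012]],"rot":[[0,0,0],[0,0,0],[0,0,0],[0,0,0],[0,0,0],[0,0,0]],"gripper":[-1,-1,-1,-1,-1,-1]}' 12
python3 -m handwheel '{"slide":[[0,0,0],[0,0,0],[0,0,0],[0,0,0],[0,0,0],[0,0,0],[0,0,0],[0,0,0]],"rot":[[0,0,0],[0,0,0],[0,0,0],[0,0,0],[0,0,0],[0,0,0],[0,0,0],[0,0,0]],"gripper":[1,1,1,1,1,1,1,1]}' 12
python3 - <<'E'
from h import *
s=viewer.snapshot('wrist'); cv2.imwrite('pics/w5.png',s['pixels'])
E
```

```text
time: 6.4
position: [0.5078, -0.2939, 0.036]
eef_rot: [77.8, 89.8, -21.6]
force: [-0.5, 0.2, 0.2]
width: 0.0929
time: 7.2
position: [0.5076, -0.2939, 0.0359]
eef_rot: [77.3, 89.8, -22.1]
force: [-1.8, -0.1, 1.0]
width: 0.0519
```

View pics/w5.png

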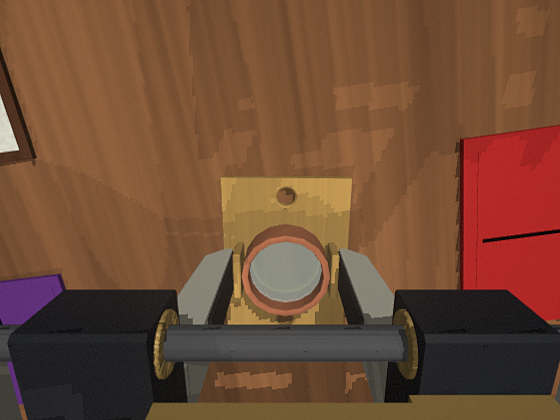

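Gripped at 51.9 mm, with the near hole visible at (286,196). I lift and carry it to the slide.

```bash

python3 -m handwheel '{"slide":[[-0.1,0,0],[-0.3,0,0],[-0.6,0,0],[-0.9,0,0],[-1,0,0],[-1,0,0]],"rot":[[0,0,0],[0,0,0],[0,0,0],[0,0,0],[0,0,0],[0,0,0]],"gripper":[1,1,1,1,1,1]}' 25
python3 -m handwheel '{"slide":[[-0.3,0,-0.2],[-0.6,0,-0.6],[-0.9,0,-1],[-0.9,0,-1],[-0.9,0,-1]],"rot":[[0,0,0],[-0.03,0,0],[-0.06,0,0],[-0.09,0,0],[-0.114,0,0]],"gripper":[1,1,1,1,1]}' 25
python3 - <<'E'
from h import *
s=viewer.snapshot('wrist'); cv2.imwrite('pics/w6.png',s['pixels']); plan([.5236,.0632,.2],10.95)
E
```

```text
time: 7.85
position: [0.5079, -0.2941, 0.1373]
eef_rot: [73.1, 89.7, -26.3]
force: [-0.8, -0.2, -3.3]
width: 0.0519
time: 8.35
position: [0.5239, -0.194, 0.2263]
eef_rot: [52.7, 89.7, -25.8]
force: [-1.1, -0.1, -4.5]
width: 0.0519
slide [ 0.251  0.519 -2.524] rot [ 0.0039  0.0008 -0.001 ]
```

View pics/w6.png

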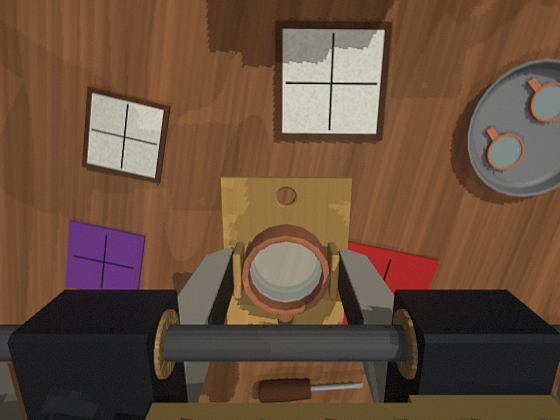

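The carrier is held with no change in the image. I continue over the slide.

```bash

python3 -m handwheel '{"slide":[[0,0.05,-0.3],[0,0.15,-0.8],[0,0.2,-1],[0,0.2,-1]],"rot":[[0,0,0],[0,0.001,-0.001],[0.003,0.001,-0.001],[0.003,0.001,-0.001]],"gripper":[1,1,1,1]}' 25
python3 -m handwheel '{"slide":[[0,0.1,-0.5],[0,0.2,-1],[0,0.25,-1],[0,0.25,-1]],"rot":[[0,0,0],[0,0,0],[0,0,0],[0,0,0]],"gripper":[1,1,1,1]}' 25
python3 - <<'E'
from h import *
plan([.5236,.0632,.19],10.95)
E
```

```text
time: 8.8
position: [0.5228, -0.0902, 0.2237]
eef_rot: [-139.8, 89.9, 141.3]
force: [0.6, 0.6, -2.4]
width: 0.0517
time: 9.2
position: [0.5281, 0.0133, 0.2226]
eef_rot: [-123.3, 89.8, 157.9]
force: [-0.7, -0.4, -2.6]
width: 0.0521
slide [ 0.327  0.054 -0.497] rot [ 0.0013 -0.0007  0.001 ]
```

```bash

python3 -m handwheel '{"slide":[[0.1,0.05,-0.3],[0.2,0.054,-0.497],[0.327,0.054,-0.497],[0.327,0.054,-0.497],[0.327,0.054,-0.497],[0.327,0.054,-0.497]],"rot":[[0.001,0,0],[0.001,-0.001,0.001],[0.001,-0.001,0.001],[0.001,-0.001,0.001],[0.001,-0.001,0.001],[0.001,-0.001,0.001]],"gripper":[1,1,1,1,1,1]}' 25
python3 - <<'E'
from h import *
for n in('wrist','side','scene'):
    s=viewer.snapshot(n); np.save(n+'7.npy',s,allow_pickle=True)
    print(n,[np.round(proj(s,np.append(np.array([.5222,.0634])+p*np.array([-.19,.9818]),.116)),1) for p in(-.036,.036)])
    if n=='wrist': cv2.imwrite('pics/w7.png',s['pixels'])
    if n=='side': cv2.imwrite('pics/s7.png',cv2.resize(s['pixels'][130:260,160:320],None,fx=5,fy=4.6,interpolation=cv2.INTER_CUBIC))
    if n=='scene': cv2.imwrite('pics/sc7.png',cv2.resize(s['pixels'][150:300,250:420],None,fx=4,fy=4,interpolation=cv2.INTER_CUBIC))
plan([.5236,.0632,.19],10.95)
E
```

```text
time: 9.8
position: [0.524, 0.0621, 0.1905]
eef_rot: [17.6, 89.9, -61.5]
force: [0.7, 0.7, -3.2]
width: 0.0516
wrist [array([283.7, 279.5]), array([283.5, 176. ])]
side [array([251.9, 197.1]), array([234.2, 188.9])]
scene [array([313.1, 210. ]), array([332.6, 224.6])]
slide [ 0.005 -0.002 -0.006] rot [ 0.0001  0.0004 -0.0002]
```

View pics/w7.png

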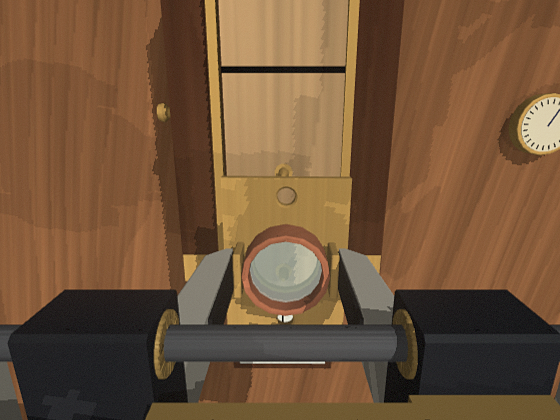

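View pics/s7.png

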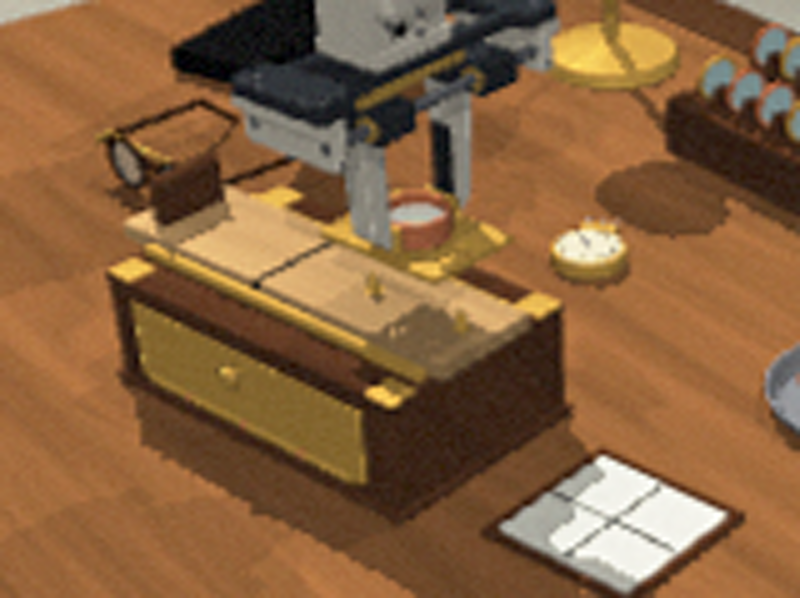

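View pics/sc7.png

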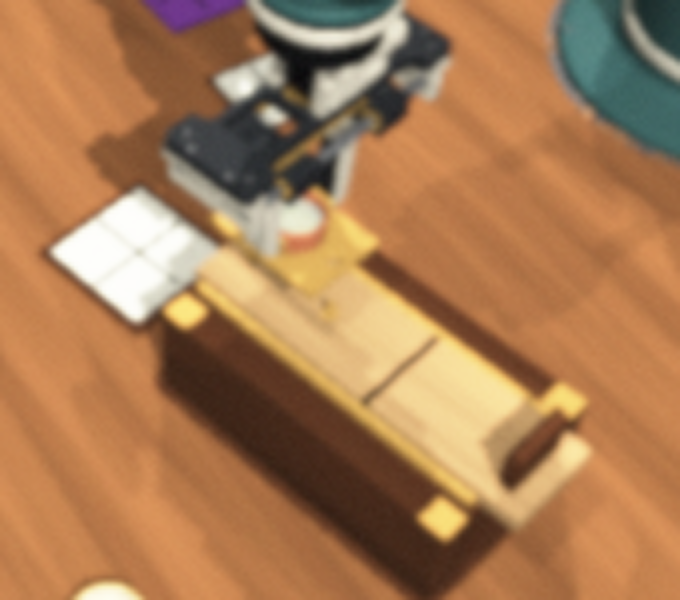

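```bash
python3 - <<'E'
from h import *
s=np.load('wrist7.npy',allow_pickle=True).item(); print(s['cx'],s['cy'],K(s))
q,R=cur(); q=np.array([.524,.0621,.1905]); M=R.as_matrix()
for dz in(-.036,):
    X=q+M[:,0]*.0309+M[:,2]*dz; print('hole pred',proj(s,X))
for dy in(-.033,.033):
    print('corner',proj(s,q+M[:,0]*.0309+M[:,2]*-.046+M[:,1]*dy))
c=cv2.resize(s['pixels'][155:215,210:365],None,fx=5,fy=5,interpolation=cv2.INTER_CUBIC);cv2.imwrite('pics/w7c.png',c)
E
```

```text
285.3219626180962 209.85538105903407 347.56472566726814
hole pred (np.float64(286.18075706215404), np.float64(195.55546102340531))
corner (np.float64(220.33134051504624), np.float64(176.1899881570025))
corner (np.float64(352.0532677698433), np.float64(176.1689608551634))
```

View pics/w7c.png

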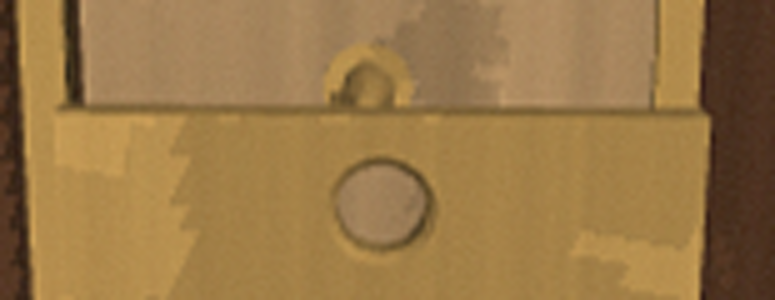

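```bash
python3 - <<'E'
from h import *
s=np.load('wrist7.npy',allow_pickle=True).item(); im=s['pixels']
q,R=cur(); q=np.array([.524,.0621,.1905]); M=R.as_matrix()
loc=lambda u,v,z:(M.T@(ray(s,u,v,z)-q))*1000
g=im.astype(int).sum(2)
for u in (235,260,283,305,330):
    col=g[55:85,u].astype(float);w=np.clip(np.median(col)-60-col,0,None);v=55+(w*np.arange(30)).sum()/w.sum(); print('line',u,round(v,2),loc(u,v,.102).round(2))
for v in(30,100,120,140,160):
    b=im[v].astype(int); r=b.sum(1); print(v,[ (int(x),int(r[x])) for x in list(range(216,232,2))+list(range(336,350,2))])
print('pin tip',loc(284.0,170.5,.116).round(2),'collar',loc(283.4,172,.102).round(2))
for u in(226,341):print(loc(u,170,.102).round(2))
cv2.imwrite('pics/w7d.png',cv2.resize(im[0:180,195:370],None,fx=3.3,fy=3.3,interpolation=cv2.INTER_CUBIC))
E
```

```text
line 235 69.15 [  88.36  -31.35 -101.61]
line 260 69.16 [  88.37  -15.99 -101.6 ]
line 283 69.16 [  88.37   -1.85 -101.6 ]
line 305 69.14 [  88.38   11.66 -101.61]
line 330 69.17 [  88.39   27.03 -101.59]
30 [(216, 320), (218, 87), (220, 503), (222, 474), (224, 457), (226, 449), (228, 457), (230, 462), (336, 394), (338, 409), (340, 415), (342, 406), (344, 406), (346, 393), (348, 370)]
100 [(216, 431), (218, 450), (220, 125), (222, 146), (224, 473), (226, 448), (228, 436), (230, 442), (336, 407), (338, 407), (340, 407), (342, 403), (344, 216), (346, 414), (348, 401)]
120 [(216, 430), (218, 437), (220, 376), (222, 110), (224, 390), (226, 457), (228, 439), (230, 439), (336, 403), (338, 400), (340, 392), (342, 376), (344, 415), (346, 393), (348, 400)]
140 [(216, 429), (218, 442), (220, 436), (222, 154), (224, 152), (226, 453), (228, 438), (230, 432), (336, 393), (338, 395), (340, 395), (342, 233), (344, 392), (346, 392), (348, 400)]
160 [(216, 393), (218, 391), (220, 408), (222, 332), (224, 123), (226, 379), (228, 398), (230, 386), (336, 396), (338, 383), (340, 383), (342, 401), (344, 390), (346, 393), (348, 388)]
pin tip [ 74.45  -1.26 -41.22] collar [ 88.45  -1.72 -37.76]
[ 88.43 -39.91 -39.11]
[ 88.47  36.62 -39.09]
```

View pics/w7d.png

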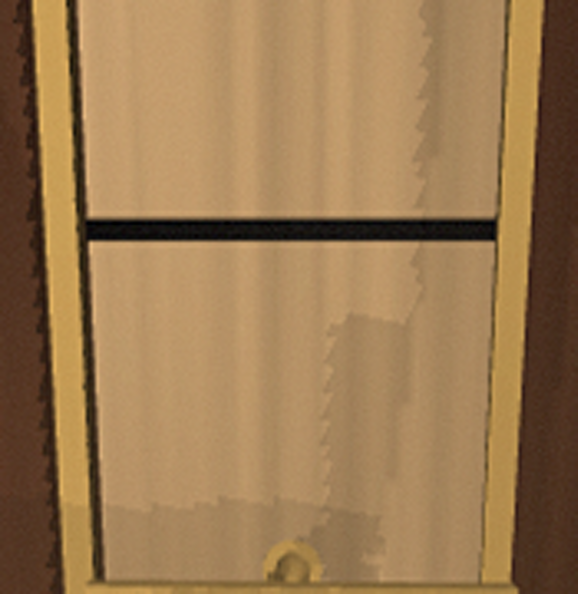

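```bash
python3 - <<'E'
from h import *
s=np.load('w2.npy',allow_pickle=True).item()
cv2.imwrite('pics/w2c.png',cv2.resize(s['pixels'][220:310,245:330],None,fx=7,fy=6.5,interpolation=cv2.INTER_CUBIC))
E
```

View pics/w2c.png

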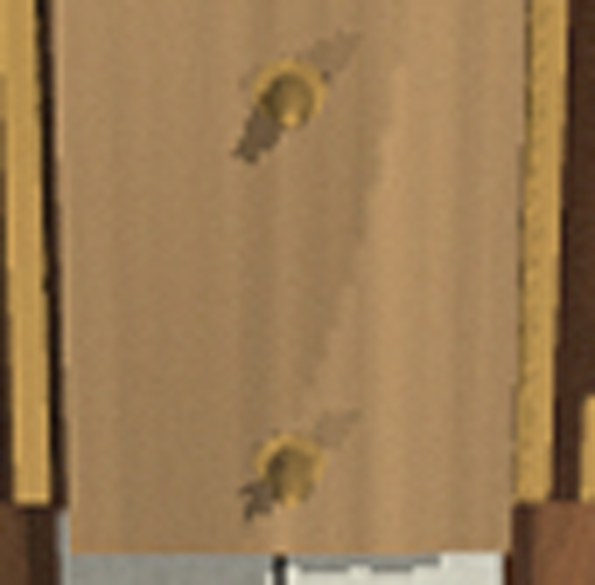

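```bash

python3 -m handwheel '{"slide":[[0.15,-0.015,-0.016],[0.27,-0.015,-0.016],[0.33,-0.015,-0.016],[0.33,-0.015,-0.016],[0.33,-0.015,-0.016],[0.33,-0.015,-0.016]],"rot":[[0,0,0],[0,0,0],[0,0,0],[0,0,0],[0,0,0],[0,0,0]],"gripper":[1,1,1,1,1,1]}' 25
python3 - <<'E'
from h import *
s=viewer.snapshot('wrist'); np.save('w8.npy',s,allow_pickle=True); im=s['pixels']
cv2.imwrite('pics/w8.png',cv2.resize(im[0:340,200:370],None,fx=2.6,fy=1.76,interpolation=cv2.INTER_CUBIC))
cv2.imwrite('pics/w8c.png',cv2.resize(im[160:230,230:345],None,fx=6.5,fy=6.5,interpolation=cv2.INTER_CUBIC))
q,R=cur(); M=R.as_matrix(); print(q)
loc=lambda u,v,z:(M.T@(ray(s,u,v,z)-q))*1000
g=im.astype(int).sum(2)
for u in (235,283,330):
    col=g[0:60,u].astype(float);w=np.clip(np.median(col)-80-col,0,None);v=(w*np.arange(60)).sum()/w.sum(); print('line',u,round(v,2),loc(u,v,.102).round(2))
print([proj(s,q+M[:,0]*h+M[:,2]*-.036) for h in(.0309,q[2]-.116,q[2]-.102)])
E
```

```text
time: 10.55
position: [0.5223, 0.0639, 0.1579]
eef_rot: [42.0, 89.9, -37.1]
force: [0.1, -0.2, -2.9]
width: 0.0517
[0.52236286 0.06394181 0.15795958]
line 235 nan [nan nan nan]
line 283 nan [nan nan nan]
line 330 nan [nan nan nan]
[(np.float64(286.23815719558326), np.float64(195.55171894961728)), (np.float64(286.1863270072823), np.float64(190.56896538037708)), (np.float64(286.12856325712283), np.float64(185.0157821542358))]<stdin>:9: RuntimeWarning: invalid value encountered in scalar divide
```

View pics/w8c.png

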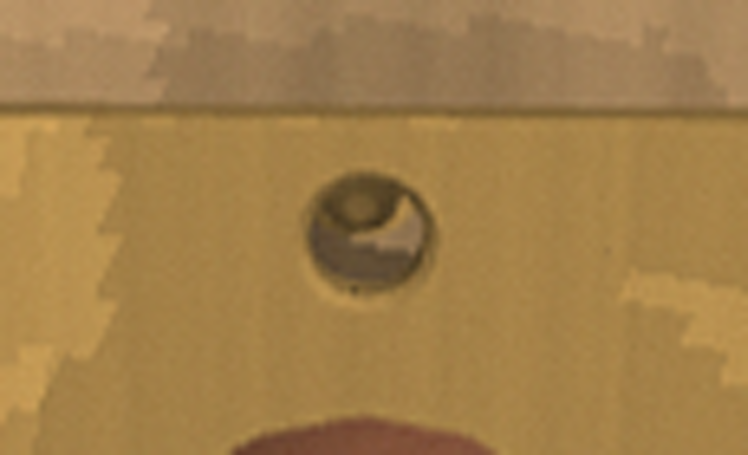

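The pin tip shows through the hole at (286.1,191.2), against (286.2,190.6) for perfect alignment, which is under 0.3 mm. I lower.

```bash

python3 -m handwheel '{"slide":[[0.03,0,0],[0.06,0,0],[0.09,0,0],[0.11,0,0],[0.11,0,0]],"rot":[[0,0,0],[0,0,0],[0,0,0],[0,0,0],[0,0,0]],"gripper":[1,1,1,1,1]}' 25
python3 - <<'E'
from h import *
s=viewer.snapshot('wrist'); im=s['pixels']
cv2.imwrite('pics/w9c.png',cv2.resize(im[160:230,230:345],None,fx=6.5,fy=6.5,interpolation=cv2.INTER_CUBIC))
q,R=cur(); M=R.as_matrix(); print(q)
print([proj(s,q+M[:,0]*h+M[:,2]*-.036) for h in(.0309,q[2]-.116)])
plan([q[0],q[1],.138],10.95)
E
```

```text
time: 11.1
position: [0.5222, 0.0639, 0.1465]
eef_rot: [28.8, 89.9, -50.2]
force: [0.5, 0.3, -2.8]
width: 0.0517
[0.52232006 0.06393013 0.14677939]
[(np.float64(286.4264388738822), np.float64(195.65880068976088)), (np.float64(286.42711180821806), np.float64(195.71656607550838))]
slide [ 0.088 -0.    -0.   ] rot [ 0.0001  0.0004 -0.0003]
```

View pics/w9c.png

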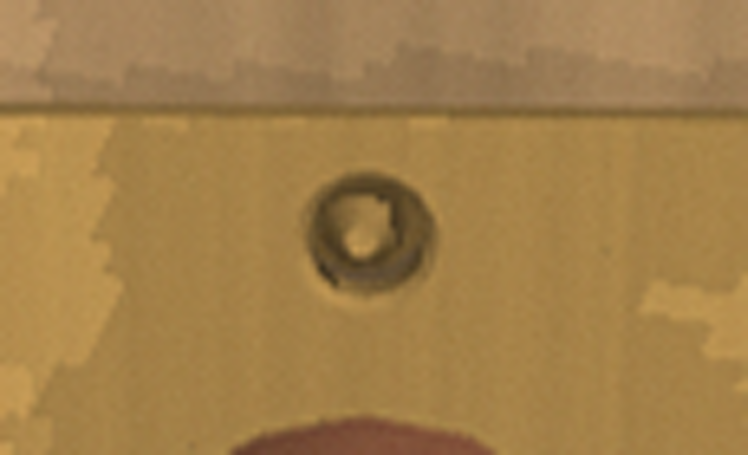

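The pin is inside the hole, about 0.5 mm off centre. I lower to flush.

```bash

python3 -m handwheel '{"slide":[[0.02,-0.003,-0.003],[0.04,-0.003,-0.003],[0.06,-0.003,-0.003],[0.07,-0.003,-0.003],[0.075,-0.003,-0.003],[0.075,-0.003,-0.003]],"rot":[[0,0,0],[0,0,0],[0,0,0],[0,0,0],[0,0,0],[0,0,0]],"gripper":[1,1,1,1,1,1]}' 25
```

```text
time: 11.75
position: [0.522, 0.0641, 0.1392]
eef_rot: [35.9, 89.9, -43.1]
force: [-0.4, -0.2, -2.0]
width: 0.0521
```

```bash

python3 -m handwheel '{"slide":[[0.008,0,0],[0.014,0,0],[0.018,0,0],[0.018,0,0]],"rot":[[0,0,0],[0,0,0],[0,0,0],[0,0,0]],"gripper":[1,1,1,1]}' 25
```

```text
time: 12.15
position: [0.522, 0.0642, 0.1379]
eef_rot: [44.5, 89.9, -34.5]
force: [-3.8, -0.7, 5.3]
width: 0.0517
```

Contact at z 0.1379, exactly the predicted flush height. I release.

```bash

python3 -m handwheel '{"slide":[[0,0,0],[0,0,0],[0,0,0],[0,0,0],[0,0,0],[0,0,0]],"rot":[[0,0,0],[0,0,0],[0,0,0],[0,0,0],[0,0,0],[0,0,0]],"gripper":[-1,-1,-1,-1,-1,-1]}' 25
python3 -m handwheel '{"slide":[[-0.1,0,0],[-0.3,0,0],[-0.6,0,0],[-0.9,0,0],[-1,0,0],[-1,0,0]],"rot":[[0,0,0],[0,0,0],[0,0,0],[0,0,0],[0,0,0],[0,0,0]],"gripper":[-1,-1,-1,-1,-1,-1]}'
python3 - <<'E'
from h import *
s=viewer.snapshot('wrist'); np.save('w10.npy',s,allow_pickle=True); cv2.imwrite('pics/w10.png',s['pixels'])
s=viewer.snapshot('side');cv2.imwrite('pics/s10.png',cv2.resize(s['pixels'][130:260,160:320],None,fx=5,fy=4.6,interpolation=cv2.INTER_CUBIC))
E
```

```text
time: 12.75
position: [0.522, 0.0642, 0.1379]
eef_rot: [43.5, 89.9, -35.6]
force: [0.5, 0.2, 0.2]
width: 0.092
time: 13.35
position: [0.5223, 0.0643, 0.2395]
eef_rot: [67.2, 89.8, -11.8]
force: [-0.2, 0.5, -0.6]
width: 0.0933
```

View pics/w10.png

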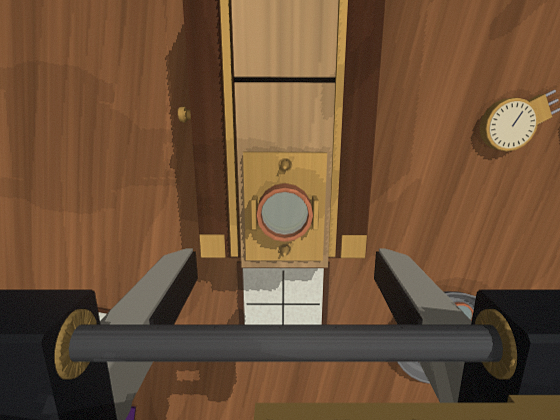

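View pics/s10.png

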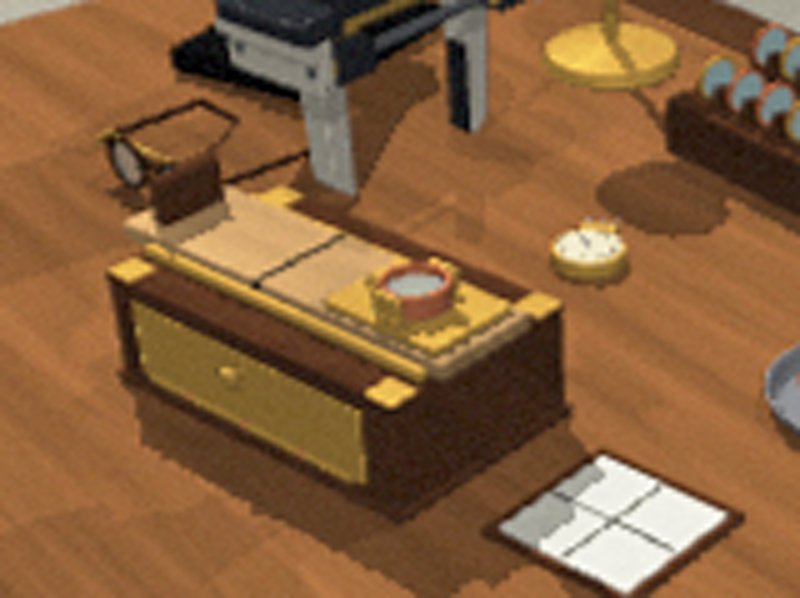

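The carrier is flush, with both pins through its holes at (285,165) and (285,250). I now measure the box end and the line.

```bash
python3 - <<'E'
from h import *
s=np.load('w10.npy',allow_pickle=True).item(); im=s['pixels']
c=np.hstack([cv2.resize(im[230:280,190:260],None,fx=5.5,fy=8,interpolation=cv2.INTER_CUBIC),cv2.resize(im[230:280,310:380],None,fx=5.5,fy=8,interpolation=cv2.INTER_CUBIC)])
cv2.imwrite('pics/w10c.png',c)
g=im.astype(int).sum(2)
q,R=cur();M=R.as_matrix();loc=lambda u,v,z:(M.T@(ray(s,u,v,z)-q))*1000
for u in (245,285,325):
    col=g[60:95,u].astype(float);w=np.clip(np.median(col)-100-col,0,None);v=60+(w*np.arange(35)).sum()/w.sum();print('line',u,round(v,2),ray(s,u,v,.102),loc(u,v,.102))
E
```

```text
line 245 79.22 [0.47377173 0.15585051 0.102     ] [134.69856116 -29.58306117 -99.21406282]
line 285 79.33 [0.50328172 0.16151877 0.102     ] [134.70604787   0.46632817 -99.16374058]
line 325 79.58 [0.53284463 0.16709264 0.102     ] [134.71366407  30.54971535 -99.01067893]
```

View pics/w10c.png

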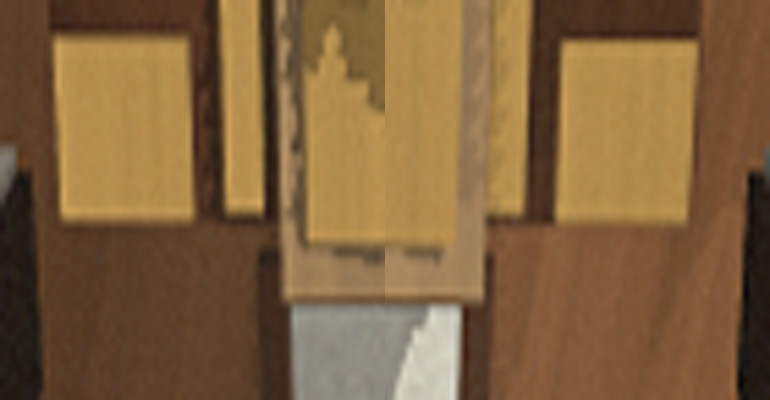

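```bash
python3 - <<'E'
from h import *
s=np.load('w10.npy',allow_pickle=True).item()
q,R=cur();M=R.as_matrix();loc=lambda u,v,z:((M.T@(ray(s,u,v,z)-q))*1000).round(2)
for u in(213,354):print('edge',loc(u,257.3,.0905),ray(s,u,257.3,.0905))
print('slide end',loc(285,267.0,.102),'cross',loc(284,303.5,.004),ray(s,284,303.5,.004))
g=np.array([.4836,.2627]);m=np.array([.5033,.1617]);d=np.array([-.19,.9818]);print('batten',m+.103*d)
plan([.4836,.2630,.24],100.95);print(status.state()['q'])
E
```

```text
edge [146.37 -64.67  51.33] [0.46797953 0.00136868 0.0905    ]
edge [146.4   63.14  51.49] [0.59348059 0.02553062 0.0905    ]
slide end [134.89   0.51  55.49] cross [233.    -0.42 151.96] [ 0.5502458  -0.08529866  0.004     ]
batten [0.48373   0.2628254]
slide [-0.034  0.005 -2.024] rot [-4.999e-01  4.000e-04  2.000e-04]
[ 4.27296794e+00 -1.21176501e+01  1.01331151e+02 -6.54235533e-02
  9.07645595e+01 -6.69678985e+00]
```

The line needs about 150.5 mm of travel to the box end. The cross-check gives the cross 100.6 mm beyond the edge, and the slide end measures 154.6 mm from the line. I go to the batten and turn the jaws 90°.

```bash

python3 -m handwheel '{"slide":[[0,0,-0.3],[0,0,-0.6],[0,0,-1],[0,0,-1],[0,0,-1]],"rot":[[-0.04,0,0],[-0.08,0,0],[-0.12,0,0],[-0.16,0,0],[-0.2,0,0]],"gripper":[-1,-1,-1,-1,-1]}'
python3 - <<'E'
from h import *
plan([.4837,.2630,.24],100.95)
E
```

```text
time: 13.95
position: [0.5019, 0.1634, 0.2348]
eef_rot: [-95.8, 89.8, -138.4]
force: [0.1, -0.6, -0.8]
width: 0.0929
slide [-0.054  0.61  -0.808] rot [-0.2976 -0.0005  0.0007]
```

```bash

python3 -m handwheel '{"slide":[[-0.05,0.2,-0.3],[-0.05,0.4,-0.6],[-0.05,0.61,-0.808],[-0.05,0.61,-0.808],[-0.05,0.61,-0.808],[-0.05,0.61,-0.808],[-0.05,0.61,-0.808],[-0.05,0.61,-0.808]],"rot":[[-0.04,0,0],[-0.08,0,0],[-0.12,0,0],[-0.16,0,0],[-0.2,0,0],[-0.24,0,0],[-0.28,0,0],[-0.2976,0,0]],"gripper":[-1,-1,-1,-1,-1,-1,-1,-1]}'
python3 -m handwheel '{"slide":[[0,0,0],[0.1,0,0],[0.3,0,0],[0.4,0,0],[0.4,0,0],[0.4,0,0]],"rot":[[0,0,0],[0,0,0],[0,0,0],[0,0,0],[0,0,0],[0,0,0]],"gripper":[-1,-1,-1,-1,-1,-1]}'
python3 - <<'E'
from h import *
s=viewer.snapshot('wrist'); np.save('w11.npy',s,allow_pickle=True); cv2.imwrite('pics/w11.png',s['pixels'])
plan([.4837,.2630,.130],100.95)
q,R=cur()
for h in(.102,.138):print(proj(s,[.4837,.2628,h]))
E
```

```text
time: 14.75
position: [0.4833, 0.2628, 0.2377]
eef_rot: [-157.1, 89.7, -145.9]
force: [-0.3, 0.3, -0.5]
width: 0.093
time: 15.35
position: [0.4831, 0.2627, 0.1978]
eef_rot: [-157.2, 89.7, -146.0]
force: [-0.0, 0.6, 0.8]
width: 0.0928
slide [0.682 0.003 0.007] rot [ 0.0015 -0.0014  0.0006]
(np.float64(285.1818879833048), np.float64(223.89691841966973))
(np.float64(285.0534892042038), np.float64(242.32804200709617))
```

View pics/w11.png

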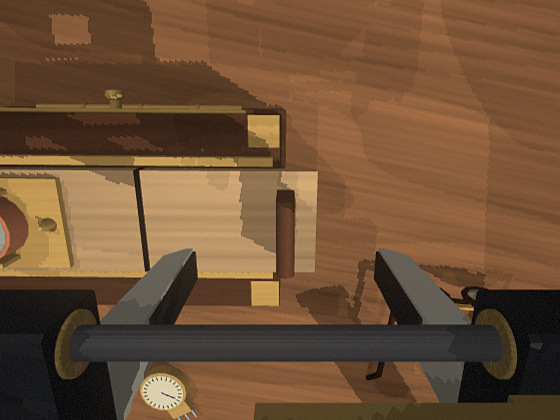

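The batten at (286,235) is midway between the fingers. I descend and close.

```bash

python3 -m handwheel '{"slide":[[0.2,0,0],[0.4,0,0.007],[0.6,0.003,0.007],[0.68,0.003,0.007],[0.68,0.003,0.007],[0.68,0.003,0.007]],"rot":[[0.001,-0.001,0],[0.001,-0.001,0],[0.0015,-0.0014,0.0006],[0.0015,-0.0014,0.0006],[0.0015,-0.0014,0.0006],[0.0015,-0.0014,0.0006]],"gripper":[-1,-1,-1,-1,-1,-1]}'
python3 - <<'E'
from h import *
s=viewer.snapshot('wrist'); cv2.imwrite('pics/w12.png',s['pixels'])
plan([.4837,.2630,.130],100.95)
E
```

```text
time: 16.0
position: [0.4841, 0.2632, 0.1315]
eef_rot: [11.5, 89.9, 22.4]
force: [-0.5, 0.2, 1.4]
width: 0.0929
slide [ 0.016 -0.002 -0.005] rot [-0.0001  0.0005 -0.0001]
```

View pics/w12.png

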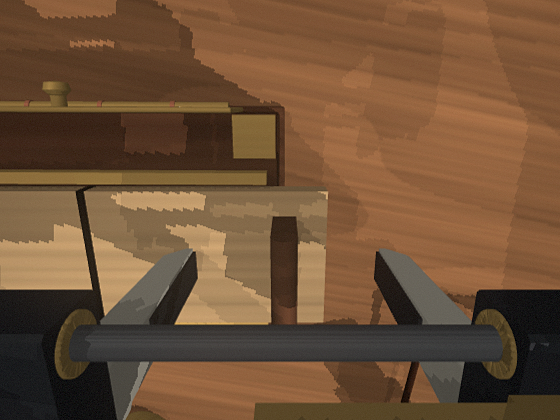

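```bash

python3 -m handwheel '{"slide":[[0.016,0,0],[0.016,0,0],[0.016,0,0],[0.016,0,0],[0.016,0,0],[0.016,0,0],[0.016,0,0],[0.016,0,0]],"rot":[[0,0,0],[0,0,0],[0,0,0],[0,0,0],[0,0,0],[0,0,0],[0,0,0],[0,0,0]],"gripper":[1,1,1,1,1,1,1,1]}' 35
python3 - <<'E'
from h import *
import time
print({k:np.round(status.state()[k],4) for k in('position','force','torque','width')})
q,R=cur(); print(R.as_matrix().round(4))
s=viewer.snapshot('wrist'); cv2.imwrite('pics/w13.png',s['pixels'])
E
```

```text
time: 16.85
position: [0.4842, 0.2633, 0.13]
eef_rot: [12.1, 89.9, 23.0]
force: [0.2, 0.5, -0.2]
width: 0.0337
{'position': array([0.4842, 0.2633, 0.13  ]), 'force': array([ 0.1925,  0.5425, -0.2341]), 'torque': array([ 0.0167, -0.0398, -0.05  ]), 'width': np.float64(0.0337)}
[[ 1.700e-03 -1.897e-01  9.818e-01]
 [ 7.000e-04  9.818e-01  1.897e-01]
 [-1.000e+00  4.000e-04  1.800e-03]]
```

View pics/w13.png

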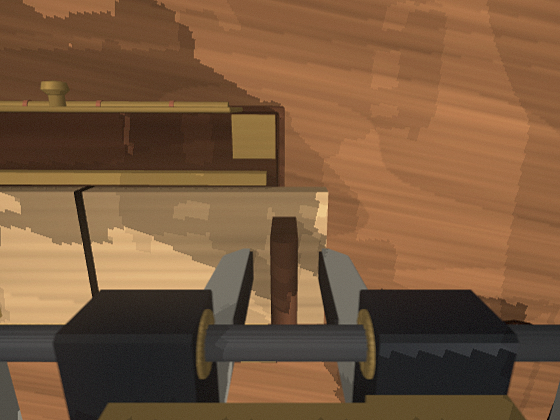

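Still closing, so I give it more rows.

```bash

python3 -m handwheel '{"slide":[[0,0,0],[0,0,0],[0,0,0],[0,0,0],[0,0,0],[0,0,0],[0,0,0]],"rot":[[0,0,0],[0,0,0],[0,0,0],[0,0,0],[0,0,0],[0,0,0],[0,0,0]],"gripper":[1,1,1,1,1,1,1]}' 35
python3 - <<'E'
from h import *
plan([.4842+.0285,.2633-.1475,.1298],100.95)
E
```

```text
time: 17.6
position: [0.4842, 0.2632, 0.13]
eef_rot: [10.5, 89.9, 21.4]
force: [0.4, -1.3, 0.6]
width: 0.0117
slide [ 0.002 -1.501  0.   ] rot [-0.0001  0.0005 -0.0001]
```

Gripped at 11.7 mm. I push out in stages along tool −y, slowly.

```bash

python3 -m handwheel '{"slide":[[0.002,-0.05,0],[0.002,-0.12,0],[0.002,-0.2,0],[0.002,-0.28,0],[0.002,-0.36,0],[0.002,-0.44,0],[0.002,-0.49,0],[0.002,-0.5,0]],"rot":[[0,0,0],[0,0,0],[0,0,0],[0,0,0],[0,0,0],[0,0,0],[0,0,0],[0,0,0]],"gripper":[1,1,1,1,1,1,1,1]}' 35
python3 - <<'E'
from h import *
plan([.4842+.0285,.2633-.1475,.1298],100.95)
E
```

```text
time: 18.4
position: [0.4939, 0.2136, 0.13]
eef_rot: [13.7, 89.9, 24.6]
force: [-0.9, 5.3, 4.5]
width: 0.0122
slide [ 0.002 -0.996 -0.   ] rot [-0.0003  0.0007 -0.0002]
```

```bash

python3 -m handwheel '{"slide":[[0.002,-0.05,0],[0.002,-0.12,0],[0.002,-0.2,0],[0.002,-0.28,0],[0.002,-0.36,0],[0.002,-0.44,0],[0.002,-0.49,0],[0.002,-0.5,0]],"rot":[[0,0,0],[0,0,0],[0,0,0],[0,0,0],[0,0,0],[0,0,0],[0,0,0],[0,0,0]],"gripper":[1,1,1,1,1,1,1,1]}' 35
python3 - <<'E'
from h import *
plan([.4842+.0285,.2633-.1475,.1298],100.95)
s=viewer.snapshot('wrist'); cv2.imwrite('pics/w14.png',s['pixels'])
E
```

```text
time: 19.2
position: [0.5034, 0.1643, 0.13]
eef_rot: [18.0, 89.9, 28.9]
force: [-1.4, 4.8, 5.2]
width: 0.0114
slide [ 0.002 -0.494 -0.001] rot [-0.0004  0.0007 -0.0002]
```

View pics/w14.png

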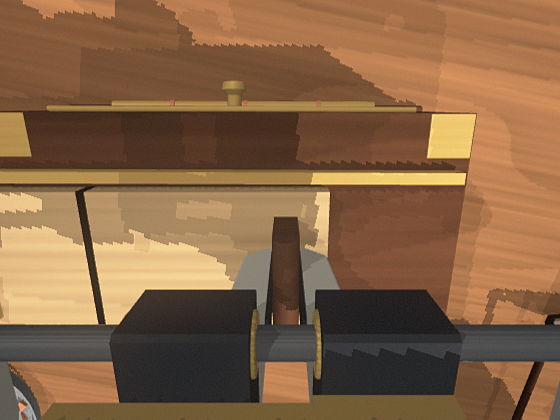

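The slide is still flat and the batten is held square at (286,260). I finish the push.

```bash

python3 -m handwheel '{"slide":[[0.003,-0.05,0],[0.004,-0.12,0],[0.004,-0.2,0],[0.004,-0.28,0],[0.004,-0.36,0],[0.004,-0.44,0],[0.004,-0.48,0],[0.004,-0.49,0]],"rot":[[0,0,0],[0,0,0],[0,0,0],[0,0,0],[0,0,0],[0,0,0],[0,0,0],[0,0,0]],"gripper":[1,1,1,1,1,1,1,1]}' 35
python3 - <<'E'
from h import *
plan([.4842+.0285,.2633-.1475,.1298],100.95)
s=viewer.snapshot('wrist'); np.save('w15.npy',s,allow_pickle=True); cv2.imwrite('pics/w15.png',s['pixels'])
s=viewer.snapshot('side');np.save('s15.npy',s,allow_pickle=True);cv2.imwrite('pics/s15.png',cv2.resize(s['pixels'][130:280,160:330],None,fx=4.6,fy=4,interpolation=cv2.INTER_CUBIC))
s=viewer.snapshot('scene');np.save('sc15.npy',s,allow_pickle=True);cv2.imwrite('pics/sc15.png',cv2.resize(s['pixels'][150:300,230:420],None,fx=4,fy=4,interpolation=cv2.INTER_CUBIC))
E
```

```text
time: 20.05
position: [0.5129, 0.1161, 0.13]
eef_rot: [18.5, 89.8, 29.4]
force: [-1.5, 6.3, 7.4]
width: 0.0115
slide [ 0.002 -0.003 -0.003] rot [-0.0004  0.0009 -0.0003]
```

View pics/w15.png

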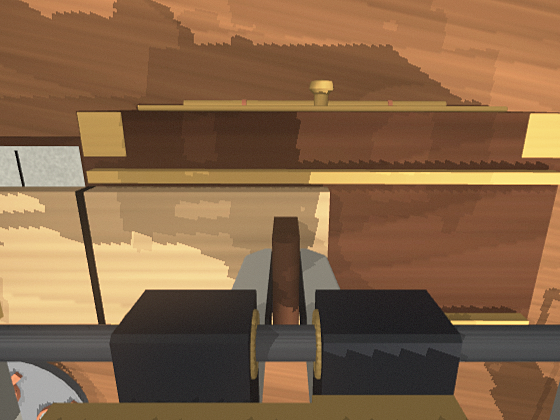

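View pics/s15.png

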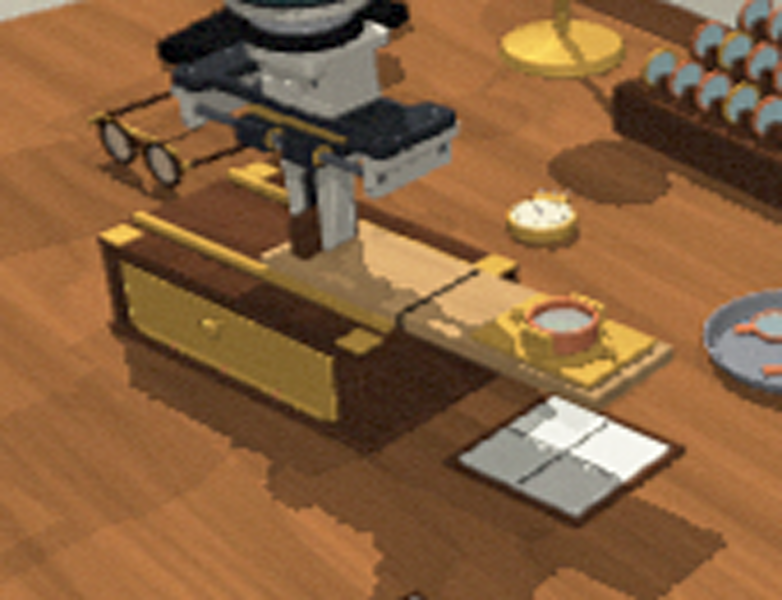

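View pics/sc15.png

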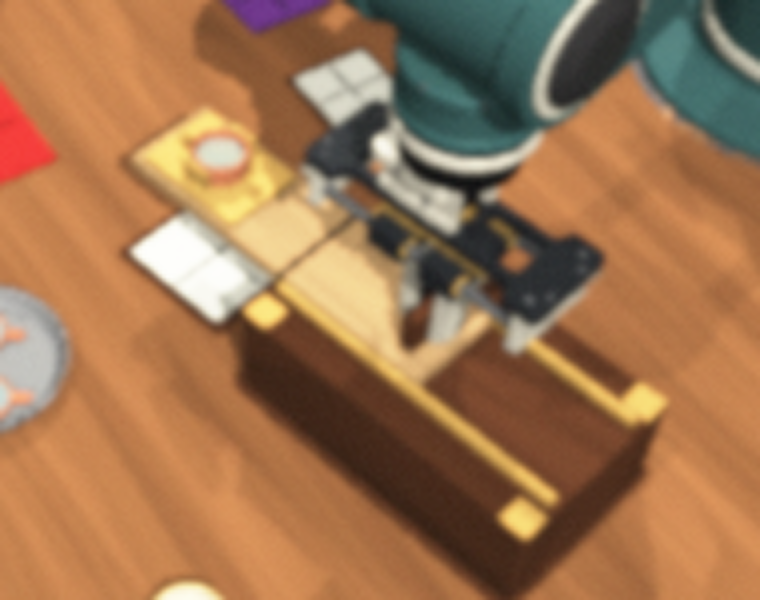

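The line is at (85,190) in the wrist view, next to the box's corner plate end at (78–84,112–158). I measure the remainder and the flatness.

```bash
python3 - <<'E'
from h import *
s=np.load('w15.npy',allow_pickle=True).item(); im=s['pixels']
q,R=cur();M=R.as_matrix();loc=lambda u,v,z:((M.T@(ray(s,u,v,z)-q))*1000).round(2)
cv2.imwrite('pics/w15c.png',cv2.resize(im[100:260,60:140],None,fx=6,fy=3.7,interpolation=cv2.INTER_CUBIC))
g=im.astype(int).sum(2)
for v in(195,205,215,225,235,250):
    x=g[v,75:110].astype(float);w=np.clip(np.median(x)*.6-x,0,None);u=75+(w*np.arange(35)).sum()/w.sum();print('line',v,round(u,2),loc(u,v,.102))
for v in(118,130,142,152):
    x=im[v,60:110].astype(int).sum(1); e=np.argmax(np.diff(x[:40])) ; print('edge',v,60+e+.5,loc(60+e+.5,v,.0905), x[e-1:e+3])
E
```

```text
line 195 79.22 [  27.88 -102.69  -37.23]
line 205 81.01 [  27.89 -102.67  -32.04]
line 215 82.74 [  27.91 -102.67  -26.75]
line 225 84.44 [  27.92 -102.69  -21.38]
line 235 86.1 [  27.94 -102.74  -15.91]
line 250 88.79 [  27.96 -102.7    -7.52]
edge 118 77.5 [  39.28 -103.84  -74.13] [251 218 447 421]
edge 130 79.5 [  39.29 -103.83  -68.26] [260 283 447 430]
edge 142 81.5 [  39.31 -103.82  -62.27] [172 296 446 422]
edge 152 82.5 [  39.32 -104.16  -57.19] [148 189 346 427]
```

View pics/w15c.png

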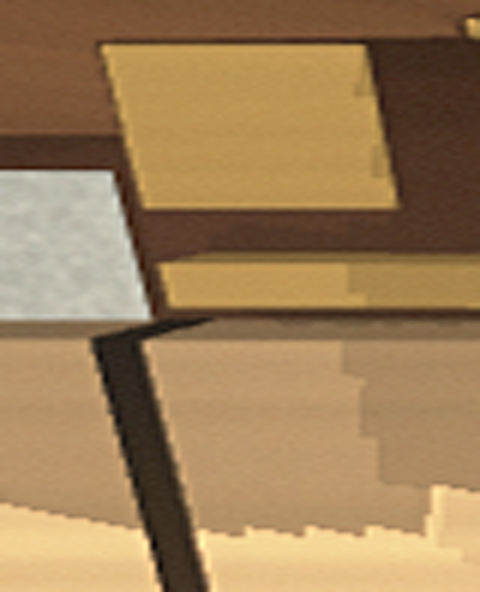

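About 1.2 mm remains, so I nudge it and let it settle.

```bash

python3 -m handwheel '{"slide":[[0.002,-0.006,0],[0.003,-0.012,0],[0.003,-0.012,0],[0.003,-0.012,0],[0.003,-0.012,0],[0.003,-0.012,0]],"rot":[[0,0,0],[0,0,0],[0,0,0],[0,0,0],[0,0,0],[0,0,0]],"gripper":[1,1,1,1,1,1]}' 35
python3 - <<'E'
from h import *
s=viewer.snapshot('wrist'); im=s['pixels']
q,R=cur();M=R.as_matrix();loc=lambda u,v,z:((M.T@(ray(s,u,v,z)-q))*1000).round(2)
g=im.astype(int).sum(2)
for v in(205,225,250):
    x=g[v,75:110].astype(float);w=np.clip(np.median(x)*.6-x,0,None);u=75+(w*np.arange(35)).sum()/w.sum();print('line',v,round(u,2),loc(u,v,.102))
for v in(118,130,142):
    x=g[v,60:100]; e=np.argmax(np.diff(x)); print('edge',60+e+.5,loc(60+e+.5,v,.0905))
pred=q+M[:,1]*-.203; pred[2]=.125; cross=np.array([.5498,-.0854,.004]); print('lens pred',pred,'cross off mm',np.linalg.norm(pred[:2]-cross[:2])*1000)
for n in('side','scene'):
    s=viewer.snapshot(n);P=pts(s);u,v=proj(s,pred);m=(P[...,2]>.117)&(P[...,2]<.135)&(np.hypot(P[...,0]-pred[0],P[...,1]-pred[1])<.035)
    print(n,(u,v),m.sum(),np.median(P[m],0), 'plate',[P[(abs(P[...,2]-.105)<.01)&(abs((P[...,:2]-pred[:2])@M[:2,1]-d)<.01)&(abs((P[...,:2]-pred[:2])@M[:2,2])<.03)][:,2].mean().round(4) for d in(-.038,.038,.07,.15)])
print(status.state()['force'],status.state()['width'],status.state()['time'])
E
```

```text
time: 20.8
position: [0.5132, 0.1151, 0.13]
eef_rot: [9.8, 89.8, 20.6]
force: [-1.1, 5.5, 7.1]
width: 0.0116
line 205 81.13 [  27.89 -102.7   -32.03]
line 225 84.46 [  27.92 -102.77  -21.37]
line 250 88.75 [  27.96 -102.81   -7.51]
edge 79.5 [  39.26 -102.94  -74.14]
edge 81.5 [  39.28 -102.92  -68.27]
edge 83.5 [  39.29 -102.9   -62.28]
lens pred [ 0.55154161 -0.08419844  0.125     ] cross off mm 2.1158798195220756
side (np.float64(282.5852713262502), np.float64(208.53984339989853)) 172 [ 0.55009539 -0.08341614  0.12176853] plate [np.float64(0.1071), np.float64(0.1086), np.float64(0.1032), np.float64(0.103)]
scene (np.float64(284.1251984368126), np.float64(186.46071512502596)) 141 [ 0.55232426 -0.08356296  0.12191325] plate [np.float64(0.1074), np.float64(0.1062), np.float64(0.1021), np.float64(0.1019)]
[-0.56957409  4.69296174  6.78352057] 0.01171595172132372 20.95
```

The line is within about 0.2 mm of the box end, the slide is level, the carrier is flush, and the lens is about 2 mm from the cross. I hand the job in.

```bash
python3 -c "
from station import ticket,status
print(ticket.close_job());s=status.state();print(s['time'],s['position'],s['force'],s['width'])"
```

```text
the job is handed in; nothing more can be done
None
the job is handed in; nothing more can be done
```

I seated the brass carrier over both pins and let go of it. I then pushed the slide out by its batten until the black line was level with the box end. I handed the job in at about 21 s, still gripping the batten with 35 N set; no verdict came back.

**Last checks:**
- **Line:** the wrist camera put it within about 0.2 mm of the box end.
- **Slide:** its upper face read 102–103 mm high both beside the plate and near the line, so it was lying flat. The tool was pressing down on it with about 7 N.
- **Carrier:** the plate's upper face read 106–109 mm high, against 107 mm when flush.
- **Lens:** worked out from the tool position it was about 2 mm from the cross, and the side and scene depth readings were within about 3 mm of the cross.
- **Bystanders:** they looked unmoved in the pictures, but I did not measure their positions again.

**Disagreements:**
- My first seat estimate was about 1.5 mm off in each direction. I corrected it from the wrist view of the slide and line, then confirmed it by sighting a pin through the hole before lowering.
- The push distance came out at 150.5 mm from one view and 152 mm from another. I settled it by measuring at the end and pushing 1 mm further.

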